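Tip the wooden blanks into the tote

TASK

First move the spray can that stands between the grey tote and the tipping tray out of the way and stand it upright on the steel drip plate, then bring the tote square up against the tipper's front stop bar, under the spout. Then tip the tray until all five wooden blanks have slid into the tote, and lower the tray gently back down level on its stand; neither fling it up nor let it drop, and leave the other things on the bench where they are.

Things in the scene. Friction and masses are not known exactly. Their poses are not given: they have to be found in the camera images.
- tray (a joint): Tilt of the tipping tray, rad: 0 = level on its stand, grows as its rear end rises, stop at 1.2. Level hinge along the x axis of tipper, at tipper y = 20 mm, 145 mm above the bench. No catch: from any angle its own weight drops it back to 0 if not held (light hinge damping only). Loaded it weighs about 1 kg; 5 to 10 N at its bar tips it.
- tipper: Fixed dark steel stand of the tray, 225 mm wide (x), 200 mm long (y). Origin on the bench below the middle of its front edge; +y points from the spout to the rear of the tray, the tray pours towards -y. Hinge cheeks 155 mm high at x = +-106 mm, y = 5 to 50 mm; front stop bar with its face at y = 5 mm, 30 to 70 mm above the bench.
- spout (a point): Middle of the open front edge (no lip) of the aluminium tray floor, at rest 145 mm above the bench at tipper y = -12 mm; it turns with the tray. The tray is 155 mm wide inside (x), its floor runs 202 mm back along tipper +y to the rear wall; side and rear walls 45 mm high, 4 mm thick.
- tray_bar (a point): Middle of the tray's round steel push bar, 16 mm thick and 180 mm long along the tipper's x axis, on two uprights fixed to the tray's sides: at rest it hangs over the tray, 60 mm behind and 130 mm above the hinge (275 mm above the bench). It turns with the tray: pushing it towards the spout side (tipper -y) tips the tray.
- dock (a point): Point on the bench under the centre of the tote when it is in its place: on the tipper's centre line, in front of the spout, with the tote's 200 mm wide end wall against the front stop bar. Axes as tipper. The lowest the spout comes while tipping is 110 mm above the bench.
- tote_c (a point): Grey plastic open tote, 200 mm (its x) x 240 mm (its y) x 95 mm high, walls and floor 6 mm, 0.5 to 0.85 kg, loose on the bench. The point is its centre, half-way up (47.5 mm above its underside); in its place its y axis lies along the tipper's y axis.
- tote: The same tote; origin at the centre of its underside.
- spray_can_c (a point): Spray can standing between the tote and the tipper: upright cylinder 52 mm diameter, 152 mm tall with its white cap (straight body up to 125 mm, cap 32 mm diameter), 0.25 kg. The point is on its axis, 80 mm above its underside.
- drip_top (a point): Centre of the top face of the bare square steel drip plate, 110 x 110 mm, 6 mm thick, fixed flat on the bench.
- cone: Bare wood blank, cone-shaped turning 54 mm diameter at the foot, 64 mm tall, 50 to 140 g, loose in the tray. Origin at its centre.
- hex_a: Bare wood blank, six-sided prism 47 mm across flats, 60 mm tall, 50 to 140 g, loose in the tray. Origin at its centre.
- hex_b: Bare wood blank, six-sided prism 47 mm across flats, 60 mm tall, 50 to 140 g, loose in the tray. Origin at its centre.
- block_a: Bare wood blank, block 75 x 45 x 45 mm, 50 to 140 g, loose in the tray. Origin at its centre.
- block_b: Bare wood blank, block 90 x 40 x 40 mm, 50 to 140 g, loose in the tray. Origin at its centre.
- spare_can_c (a point): Bystander: second spray can of the same size, at the far left; the point is on its axis 80 mm up.
- paint_tin: Bystander: steel paint tin, 84 mm diameter, 100 mm tall; origin under its centre.
- varnish_jar: Bystander: amber glass jar, 64 mm diameter, 85 mm tall; origin under its centre.
- glue_bottle: Bystander: white bottle, 56 mm diameter, 150 mm tall; origin under its centre.
- mallet: Bystander: mallet lying on the bench, handle along its x axis; origin under its middle.
- driver: Bystander: screwdriver lying on the bench, along its x axis; origin under its middle.
- spray_can: The same spray can; origin at the centre of its underside.
Not all that is in view belongs to the job. What is shaped like the block_a but purple or turquoise is not meant.

How it is judged:
By the outcome, as a careful person would: the job done as asked, in the order asked, and still so for the second after the job is handed in, with the robot touching nothing.
It also fails if it takes over 72 s, if anything falls off the work surface, if the arm or the gripper's body presses on something with over 40 N, if the wrist force passes 120 N, or if a joint passes its speed limit or range.

ROBOT

A 6-joint arm with a two-finger parallel gripper is mounted at the origin on the work surface. World frame = base frame: x ahead of the robot, y to its left, z up, the work surface at z = 0. Lengths are in m, angles in rad, forces in N, time in s.
With the tool pointing down it reaches from about 0.325 to 0.85 m from the base axis. Payload 15.5 kg.
Tool frame: the origin (TCP) lies between the finger pads; the fingertips stand 22 mm ahead of it and the grasp point (between the pads) lies 3 mm ahead of it (manip.tcp_to_tips is the distance from the TCP to the fingertips, in m); z points along the fingers, y is the line along which they close (so a half turn about z gives the same grasp; the last joint's range is limited). The gripper opens to 91 mm and grips with 3 to 60 N. Pads are 32 mm wide; open, the fingers measure 118 mm over their backs; the gripper's body (76 mm by 178 mm) begins 60 mm behind the grasp point.
Start: joints at [1.069, 0.494, 1.345, -0, 1.302, -0.096], TCP at [0.247, 0.574, 0.236] pointing down, gripper open.
Joint ranges: [-2.91, 2.91], [-0.82, 2.16], [0.22, 2.67], [-1.22, 4.37], [0.12, 2.79], [-3.08, 3.08]. Speed limits (rad/s): [1.89, 1.89, 2.57, 3.01, 3.01, 3.01].

INTERFACE

Orientations are given as [roll, pitch, yaw] about the fixed x, y, z axes, in that order (R = Rz(yaw) Ry(pitch) Rx(roll)).
In Python, from workcell import read_state, cams, manip gives the robot as it stands.
- The arm moves only by the tool arm_command, never from a script. Its argument "plan" is one flat list of numbers, 7 for each row, row after row: the shift along the world's x, y, z scaled (see below), then the turn, a rotation vector about the world's x, y, z scaled (see below), then the closure, from -1 (fully open) to 1 (shut). In form: [x, y, z, ax, ay, az, fingers, x, y, z, ax, ay, az, fingers, ...]. A call has 1 to 20 rows; each row is the pose to reach, as a shift and turn from the pose commanded when the call began; what a row does not reach only later rows make up. The controller multiplies each number of a shift by 1000 mm and each number of a turn by 90 degrees. A row lasts 1/10 s, in which the tool goes at most 50 mm and 8.59 degrees, less where a joint would pass 70% of its speed; a pose out of reach is approached as far as the arm can. A call with a number of a shift or a turn outside -1 to 1 is refused whole. A call with a gripper value outside its range is refused whole. The fingers move at their own pace and stop on an object; "squeeze" is the grip in N (left out, the last holds). Time passes only in rows, so rows that repeat a pose let the fingers close. It gives the time, the measured TCP pose, the force, the opening and the grip force at its end, in the units of the state.
- read_state(): the state, without advancing time (a new reading comes with each control period).
- cams.camera(name): name is "scene" or "top" or "wrist"; returns (picture, depth): 400x640x3 uint8, red, green, blue; 400x640 float32, m along the optical axis (not along the pixel's ray), 0 where there is no reading.
- cams.camera_model(name): a dict with "fx", "fy", "cx", "cy" (pixels), "k1" (the pictures are not rectified: a ray, as slopes to the right and down, at radius r is drawn at 1 + k1 r^2 times it, then the intrinsics apply), "R" (3x3) and "t" (3): a world point X has camera coordinates R X + t. Camera axes: x right, y down, z forward; pixel columns grow to the right and rows downward; lengths in m; the calibration is good to about 2 mm. A picture is of the moment at which its call begins: read the wrist's pose just before it. camera_model takes no time and is no camera call; for the wrist camera it gives the pose at the moment of the call.
- manip.hand_in(): hands the job in; it is judged then, once.
The state is a dict: "time_s": time; "joint_positions": joint angles; "dq": joint speeds; "tau": joint torques, N m; "tool_pos": TCP position; "eef_rot": TCP orientation; "contact_force": force on the tool from outside, world axes, zero at the start; "ft_torque": the same for the moment, N m; "opening": opening from 0.0 (shut) to 1.0 (fully open); "finger_force": force on a finger pad.
Only numpy, scipy, OpenCV 4.12 (cv2) and the standard library are available. Lean on these libraries where they do the work, as an engineer would, in place of code of your own. Each camera call takes 0.05 s, during which the arm holds its last target. There are 200 camera calls.

## Working session

There is one attempt and no reset: what is moved stays moved. The work goes in short steps, Python scripts to look and compute and a tool call to move; the robot and the scene stay as the last step left them, time stands still between calls to the robot, and variables do not carry over. Pictures are saved under pics/ and viewed, at most 13 in all, crops included, and the job is handed in when it is done.

Besides the shell and the picture viewer there is one more tool, called after "Call:" as name(argument=value, ...) on one line, values as JSON. arm_command: Moves the arm, as the interface text tells. Shifts and turns lie within -1 to 1; 1 stands for 1000 mm of shift or 90 degrees of turn. Its arguments: {"type":"object","properties":{"plan":{"type":"array","items":{"type":"number"}},"squeeze":{"type":"number"}},"required":["plan"]}

```bash
mkdir -p pics; cat > h.py <<'E'
import numpy as np, cv2
from workcell import read_state, cams, manip
def world(name):
    m=cams.camera_model(name); im,d=cams.camera(name)
    K=np.array([[m['fx'],0,m['cx']],[0,m['fy'],m['cy']],[0,0,1.]])
    u,v=np.meshgrid(np.arange(640.),np.arange(400.))
    p=cv2.undistortPoints(np.stack([u.ravel(),v.ravel()],1)[:,None],K,np.array([m['k1'],0,0,0,0.]))[:,0]
    c=np.concatenate([p,np.ones((len(p),1))],1)*d.reshape(-1,1)
    W=(c-np.array(m['t']))@np.array(m['R'])
    W[d.ravel()==0]=np.nan
    return im,W.reshape(400,640,3)
def save(im,n): cv2.imwrite('pics/'+n,im[...,::-1])
E
python3 - <<'E'
from h import *
for n in ('top','scene'):
    im,W=world(n); save(im,n+'1.png'); np.savez(''+n+'1.npz',im=im,W=W)
print(read_state())
for n in('top','scene'):
    m=cams.camera_model(n);print(-np.array(m['R']).T@np.array(m['t']))
E
```

```text
{'time_s': 0.1, 'joint_positions': array([ 1.06852178e+00,  4.94122973e-01,  1.34603271e+00,  4.22335010e-06,
        1.30247215e+00, -9.55129736e-02]), 'dq': array([ 9.80118857e-05, -2.28196290e-03, -3.04177902e-03,  1.53109979e-03,
       -3.45237608e-04, -2.62818572e-04]), 'tau': array([ 6.14951641e-04, -8.80241060e+01, -3.82540870e+01,  7.07757357e-02,
        4.82423161e-02, -4.37390838e-05]), 'tool_pos': array([0.24713622, 0.57374745, 0.23540902]), 'eef_rot': array([-3.14056259e+00, -1.02774788e-04,  2.73482991e+00]), 'contact_force': array([-0.3763064 , -0.06155568,  0.09672632]), 'ft_torque': array([-0.01045106, -0.00297642,  0.01167932]), 'finger_force': 0.0, 'opening': 1.0014590426983645}
[ 0.4625726  -0.02914104  1.47676649]
[1.04871686 0.88316455 1.40630086]
```

View pics/top1.png

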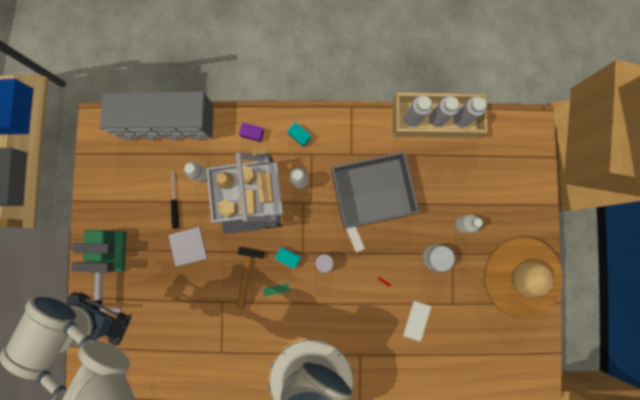

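View pics/scene1.png

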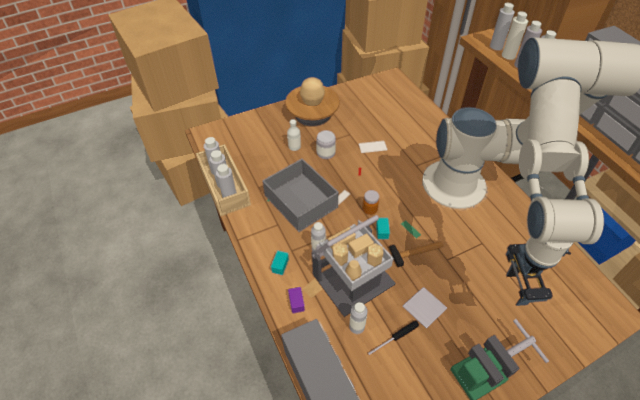

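Candidates for the can (top view): (298,177) stands between tote and tipper, which matches the description. (193,171) is the spare can, the ones at (418–475,108) are crated, and (468,223) is the glue bottle. The tote is at (375,190), the tipper at (245,190) pouring towards image right, and the drip plate at (187,246). The white card at (417,320) is a decoy.

```bash
python3 - <<'E'
from h import *
D=np.load('top1.npz');W=D['W'];im=D['im']
cv2.imwrite('pics/crop1.png',cv2.resize(im[100:280,160:430,::-1],(780,520),interpolation=cv2.INTER_CUBIC))
def reg(u0,u1,v0,v1,z0,z1):
    P=W[v0:v1,u0:u1].reshape(-1,3); return P[(P[:,2]>z0)&(P[:,2]<z1)]
def rect(P,n):
    r=cv2.minAreaRect(P[:,:2].astype(np.float32)*1000); print(n,len(P),r,'z',np.median(P[:,2]).round(4))
    print(cv2.boxPoints(r).round(0).tolist())
rect(reg(325,425,145,235,.08,.11),'toterim')
rect(reg(165,210,225,268,.002,.02),'plate')
for n,b in dict(can=(285,312,160,195),spare=(182,206,158,185)).items():
    for z in((.13,.17),(.06,.125)):
        P=reg(*b,*z); print(n,z,len(P),P.mean(0).round(4),P.min(0).round(3),P.max(0).round(3))
P=reg(205,285,150,235,.25,.30); rect(P,'bar')
P=reg(205,285,150,235,.183,.20); rect(P,'rim')
P=reg(205,290,150,240,.14,.165); rect(P,'cheeks/floor')
print('wood', W[197,275],W[188,246])
E
```

```text
toterim 617 ((629.8931884765625, -196.77362060546875), (200.70883178710938, 242.74513244628906), 12.44757080078125) z 0.0944
[[506.0, -100.0], [558.0, -337.0], [754.0, -294.0], [702.0, -57.0]]
plate 1305 ((440.215087890625, 426.621826171875), (142.42657470703125, 154.78648376464844), 1.136661171913147) z 0.0062
[[367.0, 503.0], [371.0, 348.0], [513.0, 351.0], [510.0, 505.0]]
can (0.13, 0.17) 171 [0.6639 0.0478 0.1437] [0.64  0.024 0.13 ] [0.688 0.07  0.16 ]
can (0.06, 0.125) 50 [0.6477 0.0408 0.0943] [0.639 0.022 0.062] [0.68  0.07  0.125]
spare (0.13, 0.17) 155 [0.6794 0.3783 0.1444] [0.66  0.356 0.13 ] [0.705 0.402 0.159]
spare (0.06, 0.125) 111 [0.673  0.366  0.0955] [0.655 0.355 0.062] [0.706 0.404 0.125]
bar 434 ((612.6043701171875, 186.87074279785156), (191.58389282226562, 30.447309494018555), 7.009021759033203) z 0.2815
[[516.0, 190.0], [519.0, 160.0], [710.0, 183.0], [706.0, 214.0]]
rim 964 ((608.1190795898438, 215.6063690185547), (191.81072998046875, 186.5070343017578), 7.7365403175354) z 0.1886
[[501.0, 295.0], [526.0, 110.0], [716.0, 136.0], [691.0, 321.0]]
cheeks/floor 1841 ((610.9601440429688, 204.68971252441406), (223.6534881591797, 205.12222290039062), 6.625060081481934) z 0.1466
[[488.0, 294.0], [512.0, 90.0], [734.0, 116.0], [710.0, 319.0]]
wood [0.59478246 0.11405649 0.14707194] [0.62245246 0.20485037 0.14172755]
```

View pics/crop1.png

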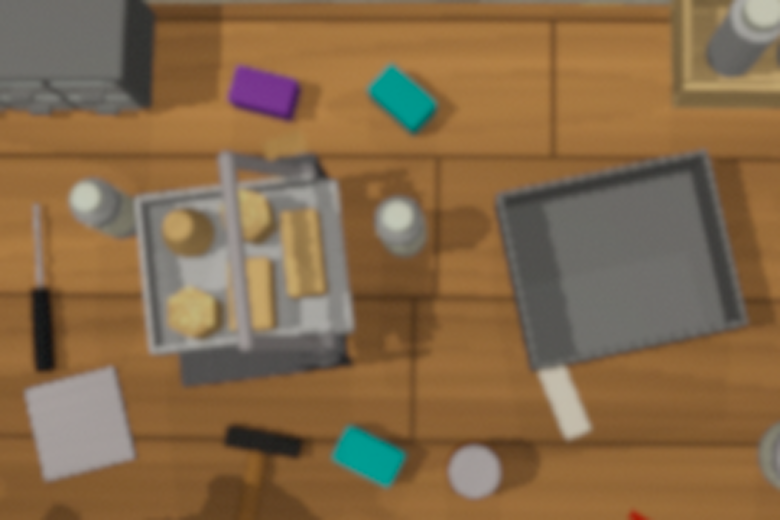

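Crop confirms the can at crop (400,225), alone between the spout and the tote. I still need the plate centre and the height of the white item by the tote at crop (565,400).

```bash
python3 - <<'E'
from h import *
D=np.load('top1.npz');W=D['W'];im=D['im'].astype(int)
def show(n,u,v,r=1): print(n,np.nanmedian(W[v-r:v+r+1,u-r:u+r+1].reshape(-1,3),0).round(4))
g=(np.ptp(im,axis=2)<30)&(im.mean(2)>110)
def comp(b,n,g=g):
    u0,u1,v0,v1=b; m=np.zeros(g.shape,np.uint8); m[v0:v1,u0:u1]=g[v0:v1,u0:u1]
    k,l,s,c=cv2.connectedComponentsWithStats(m); i=1+s[1:,4].argmax()
    P=W[l==i]; P=P[np.isfinite(P[:,0])]; r=cv2.minAreaRect(P[:,:2].astype(np.float32)*1000); print(n,len(P),r,np.median(P[:,2]).round(4)); print(cv2.boxPoints(r).round().tolist())
comp((164,212,222,272),'plate'); show('platec',187,247)
comp((342,370,224,255),'white')
show('capcan',298,174); show('jar',324,263); show('cap spare',192,169)
# tipper: rim pts rear wall / bar axis fit
P=W[150:235,205:285].reshape(-1,3);P=P[(P[:,2]>.272)&(P[:,2]<.295)]
v=cv2.fitLine(P[:,:2].astype(np.float32)*1000,cv2.DIST_HUBER,0,.01,.01).ravel();print('bar',v,np.degrees(np.arctan2(v[1],v[0])),len(P),np.median(P,0))
t=(P[:,:2]*1000-v[2:])@v[:2];c=v[2:]+v[:2]*(t.min()+t.max())/2;print(t.min(),t.max(),c)
E
```

```text
plate 1038 ((439.0727844238281, 425.1971435546875), (109.86463165283203, 110.76422882080078), 15.017281532287598) 0.0067
[[372.0, 464.0], [400.0, 357.0], [506.0, 386.0], [478.0, 493.0]]
platec [0.4365 0.4251 0.007 ]
white 186 ((475.5058898925781, -141.46998596191406), (84.04019927978516, 29.31963348388672), 23.199142456054688) 0.0017
[[431.0, -145.0], [443.0, -171.0], [520.0, -138.0], [508.0, -111.0]]
capcan [0.6654 0.0443 0.1523]
jar [ 0.3933 -0.0376  0.0843]
cap spare [0.6786 0.3735 0.1544]
bar [9.9202073e-01 1.2607481e-01 6.1109253e+02 1.9210422e+02] 7.2428293 383 [0.61405654 0.19284243 0.28203119]
-94.94171176297058 94.272642530885 [610.76066402 192.06204114]
```

Call:
arm_command(plan=[0,0,0.05,0,0,0,-1,0,0,0.1,0,0,0,-1,0.03,-0.04,0.15,0,0,-0.05,-1,0.06,-0.08,0.16,0,0,-0.1,-1,0.09,-0.115,0.16,0,0,-0.15,-1,0.12,-0.15,0.16,0,0,-0.2,-1,0.15,-0.19,0.16,0,0,-0.25,-1,0.18,-0.23,0.16,0,0,-0.3,-1,0.21,-0.265,0.16,0,0,-0.35,-1,0.24,-0.3,0.16,0,0,-0.4,-1,0.27,-0.34,0.16,0,0,-0.45,-1,0.3,-0.38,0.16,0,0,-0.5,-1,0.33,-0.415,0.16,0,0,-0.55,-1,0.36,-0.455,0.16,0,0,-0.6,-1,0.39,-0.49,0.15,0,0,-0.63,-1,0.41,-0.518,0.12,0,0,-0.66,-1,0.418,-0.528,0.09,0,0,-0.661,-1,0.418,-0.528,0.064,0,0,-0.661,-1,0.418,-0.528,0.064,0,0,-0.661,-1])

```text
time_s: 2.0
tool_pos: [0.6637, 0.0455, 0.2958]
eef_rot: [-3.135, -0.001, 1.696]
contact_force: [-0.8, -0.4, -0.6]
opening: 0.997
finger_force: 0.0
```

```bash
python3 - <<'E'
from h import *
s=read_state();print(s['tool_pos'],s['eef_rot'],s['joint_positions'].round(2))
im,W=world('wrist');save(im,'w1.png');np.savez('w1.npz',im=im,W=W)
P=W.reshape(-1,3);P=P[(abs(P[:,0]-.665)<.05)&(abs(P[:,1]-.046)<.05)]
for a,b in((.143,.16),(.10,.123)):
    Q=P[(P[:,2]>a)&(P[:,2]<b)]
    print(len(Q),Q.mean(0) if len(Q) else '',Q.min(0) if len(Q) else '',Q.max(0) if len(Q) else '', cv2.minEnclosingCircle(Q[:,:2].astype(np.float32)*1000) if len(Q) else '')
E
```

```text
[0.66366629 0.04548943 0.2957936 ] [-3.13456903e+00 -1.05931791e-03  1.69565673e+00] [-0.02  0.51  1.15  0.    1.49 -0.15]
808 [0.66488151 0.04673841 0.15309764] [0.64951787 0.03069393 0.1430379 ] [0.68078554 0.06117806 0.15559435] ((665.1202392578125, 45.56873321533203), 15.816801071166992)
117 [0.66222428 0.06734712 0.11208152] [0.64066797 0.05418203 0.10040334] [0.68740576 0.07105089 0.12295216] ((664.036865234375, 56.02851867675781), 23.441831588745117)
```

View pics/w1.png

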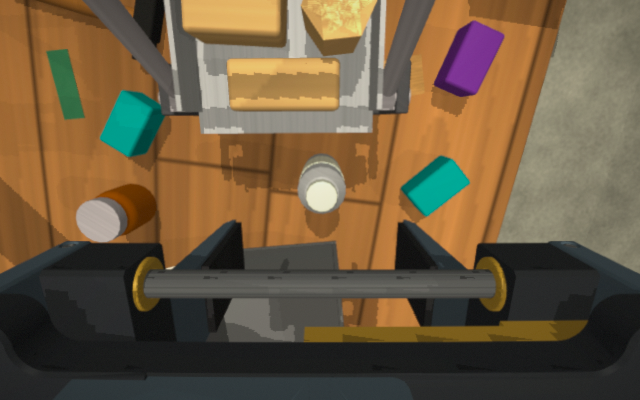

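```bash
python3 - <<'E'
from h import *
m=cams.camera_model('wrist');print('cam',-np.array(m['R']).T@np.array(m['t']),np.array(m['R'])[2])
W=np.load('w1.npz')['W']
# spout edge: per column, lowest row with z in .135-.155
E=[]
for u in range(206,370,2):
    z=W[100:150,u,2]; i=np.where((z>.135)&(z<.152))[0]
    if len(i): E.append(W[100+i.max(),u])
E=np.array(E);v=cv2.fitLine(E[:,:2].astype(np.float32)*1000,cv2.DIST_HUBER,0,.01,.01).ravel()
print(len(E),v,np.degrees(np.arctan2(v[1],v[0])),np.median(E[:,2]))
for r in(128,131,134): print([W[r,u].round(4).tolist() for u in(200,202,204,206,368,370,372,374)])
E
```

```text
cam [0.65550271 0.12028272 0.4490629 ] [ 0.03028155 -0.26522746 -0.96371024]
82 [9.8996305e-01 1.4132643e-01 6.1539838e+02 1.0064560e+02] 8.124608 0.14659914515274353
[[0.5425, 0.0955, 0.1475], [0.544, 0.0956, 0.1464], [0.5459, 0.0958, 0.1464], [0.5477, 0.0961, 0.1462], [0.7002, 0.1152, 0.1479], [0.7023, 0.1154, 0.1465], [0.704, 0.1157, 0.1477], [0.7306, 0.114, 0.0012]]
[[0.4875, 0.0794, 0.0014], [0.5444, 0.0929, 0.1473], [0.5456, 0.0929, 0.1453], [0.5476, 0.0932, 0.1456], [0.7007, 0.1125, 0.1474], [0.7028, 0.1127, 0.1464], [0.7045, 0.1129, 0.1472], [0.7312, 0.1099, 0.0018]]
[[0.4876, 0.0752, 0.0014], [0.4907, 0.0756, 0.0022], [0.4934, 0.0759, 0.0017], [0.4967, 0.0764, 0.0032], [0.7237, 0.1047, 0.0006], [0.7264, 0.1051, 0.0012], [0.7291, 0.1055, 0.002], [0.7319, 0.1059, 0.0023]]
```

The wrist view shows the can centred between the fingers at (322,190), with the tray's front edge at row 132. That puts the spout at about (0.624, 0.102), yaw 7.1°. Next I descend and grip.

Call:
arm_command(plan=[0,0,-0.04,0,0,0,-1,0,0,-0.08,0,0,0,-1,0,0,-0.12,0,0,0,-1,0,0,-0.15,0,0,0,-1,0,0,-0.175,0,0,0,-1,0,0,-0.19,0,0,0,-1,0,0,-0.196,0,0,0,-1,0,0,-0.196,0,0,0,-1,0,0,-0.196,0,0,0,0,0,0,-0.196,0,0,0,0.5,0,0,-0.196,0,0,0,0.5,0,0,-0.196,0,0,0,0.5,0,0,-0.196,0,0,0,0.5], squeeze=20)

```text
time_s: 3.35
tool_pos: [0.6654, 0.046, 0.1042]
eef_rot: [3.141, 0.0, 1.697]
contact_force: [0.0, -0.1, 0.0]
opening: 0.593
finger_force: 0.0
```

Call:
arm_command(plan=[0,0,0,0,0,0,0.6,0,0,0,0,0,0,0.6,0,0,0,0,0,0,0.6,0,0,0,0,0,0,0.6,0,0,0.01,0,0,0,0.6,0,0,0.03,0,0,0,0.6,0,0,0.06,0,0,0,0.6,0,0,0.09,0,0,0,0.6,0,0,0.12,0,0,0,0.6,0,0,0.16,0,0,0,0.6,0,0,0.2,0,0,0,0.6,0,0,0.24,0,0,0,0.6,0,0,0.28,0,0,0,0.6,0,0,0.3,0,0,0,0.6,0,0,0.31,0,0,0,0.6])

```text
time_s: 4.85
tool_pos: [0.6654, 0.046, 0.4166]
eef_rot: [3.139, 0.0, 1.697]
contact_force: [-0.0, 0.3, -2.8]
opening: 0.563
finger_force: 20.0
```

Call:
arm_command(plan=[-0.01,0.015,0,0,0,0,0.6,-0.025,0.045,0,0,0,0,0.6,-0.05,0.08,0,0,0,0,0.6,-0.07,0.12,0,0,0,0,0.6,-0.09,0.155,0,0,0,0,0.6,-0.115,0.19,0,0,0,0,0.6,-0.135,0.23,0,0,0,0,0.6,-0.16,0.265,0,0,0,0,0.6,-0.18,0.3,0,0,0,0,0.6,-0.2,0.335,0,0,0,0,0.6,-0.215,0.36,-0.01,0,0,0,0.6,-0.223,0.373,-0.03,0,0,0,0.6,-0.226,0.379,-0.07,0,0,0,0.6,-0.226,0.379,-0.11,0,0,0,0.6,-0.226,0.379,-0.15,0,0,0,0.6,-0.226,0.379,-0.19,0,0,0,0.6,-0.226,0.379,-0.23,0,0,0,0.6,-0.226,0.379,-0.26,0,0,0,0.6,-0.226,0.379,-0.275,0,0,0,0.6,-0.226,0.379,-0.28,0,0,0,0.6])

```text
time_s: 6.85
tool_pos: [0.437, 0.4239, 0.1311]
eef_rot: [-3.137, 0.003, 1.697]
contact_force: [-0.4, 0.5, -3.1]
opening: 0.561
finger_force: 20.0
```

```bash
python3 - <<'E'
from h import *
s=read_state();print(s['tool_pos'],s['eef_rot'],s['contact_force'],s['opening'])
im,W=world('wrist')
P=W.reshape(-1,3)
g=(np.ptp(im.astype(int),axis=2)<30)&(im.mean(2)>90)
m=(g&(abs(W[...,0]-.439)<.09)&(abs(W[...,1]-.425)<.09)&(W[...,2]<.015)&(W[...,2]>.0))
Q=W[m];r=cv2.minAreaRect(Q[:,:2].astype(np.float32)*1000);print(len(Q),r,np.median(Q[:,2]))
E
```

```text
[0.43696957 0.42390128 0.1310943 ] [-3.13694165e+00  2.64780913e-03  1.69671681e+00] [-0.4093483   0.45977301 -3.10668218] 0.5613865188039625
7356 ((436.7193908691406, 432.0631408691406), (109.1256103515625, 91.96572875976562), 14.747913360595703) 0.007637261870031314
```

Call:
arm_command(plan=[0.001,0,-0.005,0,0,0,0.6,0.002,0,-0.01,0,0,0,0.6,0.002,0,-0.015,0,0,0,0.6,0.002,0,-0.018,0,0,0,0.6,0.002,0,-0.02,0,0,0,0.6,0.002,0,-0.02,0,0,0,0.6,0.002,0,-0.02,0,0,0,0.6])

```text
time_s: 7.6
tool_pos: [0.4413, 0.4251, 0.114]
eef_rot: [3.141, -0.0, 1.696]
contact_force: [0.6, -0.1, -2.3]
opening: 0.56
finger_force: 20.0
```

Call:
arm_command(plan=[-0.001,0,-0.001,0,0,0,0.6,-0.001,0,-0.002,0,0,0,0.6,-0.001,0,-0.003,0,0,0,0.6,-0.001,0,-0.0035,0,0,0,0.6,-0.001,0,-0.0035,0,0,0,0.6,-0.001,0,-0.0035,0,0,0,0.6])

```text
time_s: 8.2
tool_pos: [0.4403, 0.425, 0.1104]
eef_rot: [3.142, -0.0, 1.696]
contact_force: [-1.2, -0.4, -3.3]
opening: 0.561
finger_force: 20.0
```

Call:
arm_command(plan=[0,0,-0.0005,0,0,0,0.6,0,0,-0.001,0,0,0,0.6,0,0,-0.001,0,0,0,0.6])

```text
time_s: 8.5
tool_pos: [0.4404, 0.4251, 0.11]
eef_rot: [3.141, -0.0, 1.697]
contact_force: [-2.4, -1.0, 6.9]
opening: 0.558
finger_force: 20.0
```

Call:
arm_command(plan=[0,0,0,0,0,0,-0.3,0,0,0,0,0,0,-0.6,0,0,0,0,0,0,-1,0,0,0,0,0,0,-1,0,0,0,0,0,0,-1,0,0,0,0,0,0,-1,0,0,0.01,0,0,0,-1,0,0,0.03,0,0,0,-1,0,0,0.06,0,0,0,-1,0,0,0.1,0,0,0,-1,0,0,0.14,0,0,0,-1,0,0,0.18,0,0,0,-1,0,0,0.22,0,0,0,-1,0,0,0.26,0,0,0,-1,0,0,0.29,0,0,0,-1])

```text
time_s: 10.0
tool_pos: [0.4401, 0.4249, 0.4032]
eef_rot: [3.139, -0.002, 1.697]
contact_force: [0.6, -0.8, -0.2]
opening: 0.998
finger_force: 0.0
```

```bash
python3 - <<'E'
from h import *
im,W=world('wrist');save(im[:,:],'w2.png')
P=W.reshape(-1,3);P=P[(abs(P[:,0]-.44)<.06)&(abs(P[:,1]-.425)<.06)]
Q=P[(P[:,2]>.148)&(P[:,2]<.175)];print(len(Q),np.median(Q,0),cv2.minEnclosingCircle(Q[:,:2].astype(np.float32)*1000))
E
```

```text
466 [0.4401752  0.425575   0.15934053] ((440.3527526855469, 424.5242919921875), 15.885263442993164)
```

View pics/w2.png

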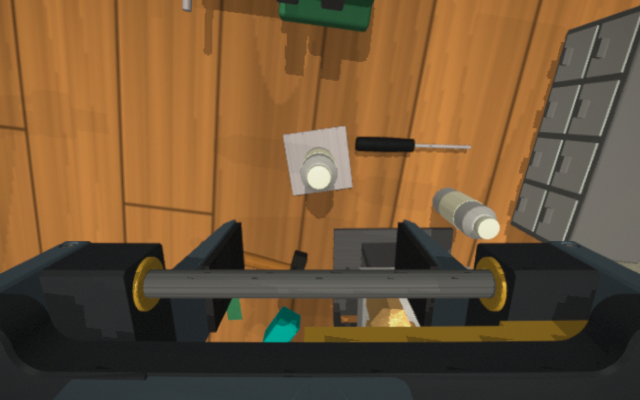

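The can stands upright on the plate at (318,175). Next I move over the tote's far end wall.

Call:
arm_command(plan=[0.006,-0.02,0,0,0,-0.03,-1,0.018,-0.06,0,0,0,-0.08,-1,0.03,-0.105,0,0,0,-0.14,-1,0.044,-0.15,0,0,0,-0.2,-1,0.057,-0.195,0,0,0,-0.26,-1,0.07,-0.24,0,0,0,-0.32,-1,0.083,-0.285,0,0,0,-0.38,-1,0.096,-0.33,0,0,0,-0.44,-1,0.11,-0.375,0,0,0,-0.5,-1,0.123,-0.42,0,0,0,-0.56,-1,0.136,-0.465,0,0,0,-0.62,-1,0.149,-0.51,0,0,0,-0.68,-1,0.162,-0.555,-0.02,0,0,-0.74,-1,0.175,-0.6,-0.04,0,0,-0.8,-1,0.188,-0.645,-0.07,0,0,-0.86,-1,0.2,-0.69,-0.1,0,0,-0.91,-1,0.21,-0.72,-0.13,0,0,-0.941,-1,0.215,-0.736,-0.15,0,0,-0.941,-1,0.215,-0.736,-0.15,0,0,-0.941,-1,0.215,-0.736,-0.15,0,0,-0.941,-1])

```text
time_s: 12.05
tool_pos: [0.655, -0.3108, 0.2495]
eef_rot: [-3.141, 0.0, 0.218]
contact_force: [0.8, 1.0, 1.0]
opening: 1.001
finger_force: 0.0
```

```bash
python3 - <<'E'
from h import *
s=read_state();print(s['tool_pos'],s['eef_rot'],s['joint_positions'].round(2))
im,W=world('wrist');save(im,'w3.png');
P=W.reshape(-1,3);P=P[(P[:,2]>.088)&(P[:,2]<.1)&(P[:,0]>.5)&(P[:,0]<.8)&(P[:,1]<-.2)]
print(len(P),P.min(0),P.max(0))
a=np.radians(12.45);ex=np.array([np.cos(a),np.sin(a)]);ey=np.array([-np.sin(a),np.cos(a)])
d=P[:,:2]-[.630,-.197];X=d@ex;Y=d@ey
k=abs(X)<.075;k&=Y<-.09
print('endwall Y',np.percentile(Y[k],[2,25,50,75,98]),np.polyfit(X[k],Y[k],1)); k=(Y>-.1)
print('side X',np.percentile(X[k],[1,50,99]) if k.any() else '', X.min(),X.max())
# top camera for tote rim again
im,W=world('top');save(im,'t2.png');P=W.reshape(-1,3);P=P[(abs(P[:,2]-.095)<.006)&(abs(P[:,0]-.63)<.15)&(abs(P[:,1]+.2)<.16)]
print(cv2.minAreaRect(P[:,:2].astype(np.float32)*1000),len(P))
E
```

```text
[ 0.65503422 -0.31084204  0.24954497] [-3.14081459e+00  4.61334418e-04  2.17985705e-01] [-0.53  0.63  1.04  0.    1.47  0.83]
1709 [ 0.57366997 -0.33332991  0.09041758] [ 0.75088995 -0.20007525  0.09900007]
endwall Y [-0.12198096 -0.12076534 -0.11902084 -0.11786422 -0.116839  ] [-0.00087813 -0.11921665]
side X [0.0920025  0.09452503 0.09733591] -0.08386332086211039 0.09740685065327158
((630.0609130859375, -195.91217041015625), (200.6765899658203, 241.09356689453125), 12.696894645690918) 368
```

View pics/w3.png

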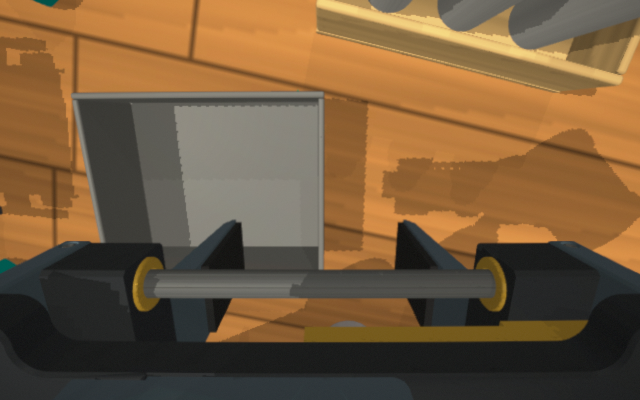

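The wrist view shows the tote's end wall at column 322, between the fingers. I'll lower and clamp the wall.

Call:
arm_command(plan=[0,-0.001,-0.03,0,0,0,-1,-0.001,-0.002,-0.07,0,0,0,-1,-0.001,-0.003,-0.11,0,0,0,-1,-0.001,-0.003,-0.14,0,0,0,-1,-0.001,-0.003,-0.16,0,0,0,-1,-0.001,-0.003,-0.167,0,0,0,-1,-0.001,-0.003,-0.167,0,0,0,0,-0.001,-0.003,-0.167,0,0,0,0.6,-0.001,-0.003,-0.167,0,0,0,0.8,-0.001,-0.003,-0.167,0,0,0,1,-0.001,-0.003,-0.167,0,0,0,1,-0.001,-0.003,-0.167,0,0,0,1,-0.001,-0.003,-0.167,0,0,0,1,-0.001,-0.003,-0.167,0,0,0,1,-0.001,-0.003,-0.167,0,0,0,1,-0.001,-0.003,-0.167,0,0,0,1], squeeze=25)

```text
time_s: 13.75
tool_pos: [0.6543, -0.314, 0.0824]
eef_rot: [-3.142, 0.0, 0.218]
contact_force: [0.7, 0.2, 0.4]
opening: 0.153
finger_force: 0.0
```

Call:
arm_command(plan=[0,0,0,0,0,0,1,0,0,0,0,0,0,1,0,0,0,0,0,0,1,0,0,0,0,0,0,1,0,0.005,0,0,0,0,1,0,0.015,0,0,0,-0.005,1,0,0.027,0,0,0,-0.01,1,0,0.04,0,0,0,-0.015,1,0,0.053,0,0,0,-0.02,1,0,0.066,0,0,0,-0.025,1,0,0.08,0,0,0,-0.03,1,0,0.094,0,0,0,-0.035,1,0,0.108,0,0,0,-0.04,1,0,0.122,0,0,0,-0.045,1,0,0.135,0,0,0,-0.05,1,0,0.148,0,0,0,-0.055,1,0,0.16,0,0,0,-0.06,1,0,0.168,0,0,0,-0.06,1,0,0.172,0,0,0,-0.06,1,0,0.172,0,0,0,-0.06,1])

```text
time_s: 15.75
tool_pos: [0.6542, -0.1412, 0.0823]
eef_rot: [-3.141, 0.0, 0.125]
contact_force: [0.6, 2.7, -3.8]
opening: 0.064
finger_force: 25.0
```

```bash
python3 - <<'E'
from h import *
s=read_state();print(s['tool_pos'],s['eef_rot'],s['opening'],s['contact_force'])
im,W=world('wrist')
P=W.reshape(-1,3);P=P[(P[:,2]>.088)&(P[:,2]<.1)&(P[:,0]>.5)&(P[:,0]<.8)&(P[:,1]<.12)]
print(len(P),P.min(0),P.max(0))
def fr(P,o,a): 
    d=P[:,:2]-o;return d@[np.cos(a),np.sin(a)],d@[-np.sin(a),np.cos(a)]
X,Y=fr(P,[.622,.1135],np.radians(7.1))
print('tipper frame X',np.percentile(X,[.5,50,99.5]),'Y',np.percentile(Y,[.5,99.5]))
k=(X>.08)&(Y<-.06)&(Y>-.22);print('right side',k.sum(),np.polyfit(Y[k],X[k],1) if k.sum()>20 else '')
im,W=world('top');save(im,'t3.png')
P=W.reshape(-1,3);P=P[(abs(P[:,2]-.095)<.006)&(abs(P[:,0]-.63)<.15)&(abs(P[:,1]+.02)<.16)]
X,Y=fr(P,[.622,.1135],np.radians(7.1))
for n,k in dict(L=(X<-.08)&(Y<-.04)&(Y>-.2),R=(X>.08)&(Y<-.04)&(Y>-.2)).items():
    print(n,k.sum(),np.polyfit(Y[k],X[k],1),np.percentile(X[k],[2,98]))
for n,k in dict(F=(Y>-.06)&(abs(X)<.08),B=(Y<-.2)&(abs(X)<.08)).items():
    if k.sum()>10: print(n,k.sum(),np.polyfit(X[k],Y[k],1),np.percentile(Y[k],[2,98]))
E
```

```text
[ 0.65423028 -0.14122586  0.08232748] [-3.14094019e+00  2.15809326e-04  1.24537318e-01] 0.06421584971719549 [ 0.57287441  2.72174275 -3.77805638]
9086 [ 0.62388071 -0.15357603  0.08800928] [0.75329945 0.00899653 0.09996393]
tipper frame X [-0.02678945  0.09487018  0.10026351] Y [-0.26804154 -0.1239362 ]
right side 4026 [-0.00314738  0.09627115]
L 49 [-0.01314425 -0.09634932] [-0.09829471 -0.09231839]
R 102 [-0.00316244  0.09800505] [0.09504927 0.10204081]
F 98 [ 0.00410833 -0.02076677] [-0.0237498  -0.01755349]
B 27 [ 0.0037226  -0.25421922] [-0.25751405 -0.25152511]
```

Call:
arm_command(plan=[-0.0005,0.004,0,0,0,0,1,-0.001,0.009,0,0,0,0,1,-0.0018,0.014,0,0,0,0,1,-0.0023,0.018,0,0,0,0,1,-0.0026,0.021,0,0,0,0,1,-0.0026,0.021,0,0,0,0,1])

```text
time_s: 16.45
tool_pos: [0.6516, -0.1202, 0.0824]
eef_rot: [-3.141, 0.0, 0.125]
contact_force: [-0.2, 1.9, -3.1]
opening: 0.064
finger_force: 25.0
```

Call:
arm_command(plan=[-0.0001,0.001,0,0,0,0,1,-0.0002,0.002,0,0,0,0,1,-0.0002,0.002,0,0,0,0,1])

```text
time_s: 16.75
tool_pos: [0.6515, -0.119, 0.0824]
eef_rot: [3.142, -0.0, 0.124]
contact_force: [-0.5, -0.5, -3.8]
opening: 0.064
finger_force: 25.0
```

Call:
arm_command(plan=[-0.0001,0.001,0,0,0,0,1,-0.0002,0.002,0,0,0,0,1,-0.0002,0.002,0,0,0,0,1])

```text
time_s: 17.05
tool_pos: [0.6515, -0.1171, 0.0825]
eef_rot: [3.141, -0.0, 0.124]
contact_force: [1.7, -3.5, -2.7]
opening: 0.062
finger_force: 25.0
```

Call:
arm_command(plan=[-0.0001,0.001,0,0,0,0,1,-0.0001,0.001,0,0,0,0,1])

```text
time_s: 17.25
tool_pos: [0.6519, -0.1168, 0.0828]
eef_rot: [3.14, -0.001, 0.125]
contact_force: [3.3, -8.8, -4.1]
opening: 0.07
finger_force: 25.0
```

Call:
arm_command(plan=[-0.0001,0.001,0,0,0,0,1,-0.0002,0.0015,0,0,0,0,1,-0.0002,0.0015,0,0,0,0,1])

```text
time_s: 17.55
tool_pos: [0.6526, -0.1163, 0.0832]
eef_rot: [3.138, -0.003, 0.124]
contact_force: [6.3, -15.9, -2.1]
opening: 0.061
finger_force: 25.0
```

```bash
python3 - <<'E'
from h import *
s=read_state();print(s['tool_pos'],s['ft_torque'],s['contact_force'])
def fr(P,o,a): 
    d=P[:,:2]-o;return d@[np.cos(a),np.sin(a)],d@[-np.sin(a),np.cos(a)]
im,W=world('wrist');save(im,'w4.png')
P=W.reshape(-1,3);P=P[(P[:,2]>.088)&(P[:,2]<.1)&(P[:,0]>.5)&(P[:,0]<.8)&(P[:,1]<.12)]
X,Y=fr(P,[.622,.1135],np.radians(7.1));k=(X>.08)&(Y<-.03)&(Y>-.22);print('side',np.polyfit(Y[k],X[k],1),np.percentile(X[k],[1,99]))
im,W=world('top');save(im,'t4.png');cv2.imwrite('pics/t4c.png',cv2.resize(im[120:250,200:380,::-1],(720,520),interpolation=cv2.INTER_CUBIC))
E
```

```text
[ 0.65257578 -0.11632961  0.08317949] [-2.7637702  -0.4739771   0.50700352] [  6.25318309 -15.89293455  -2.05782213]
side [-0.00750895  0.09661077] [0.09500125 0.10147576]
```

View pics/w4.png

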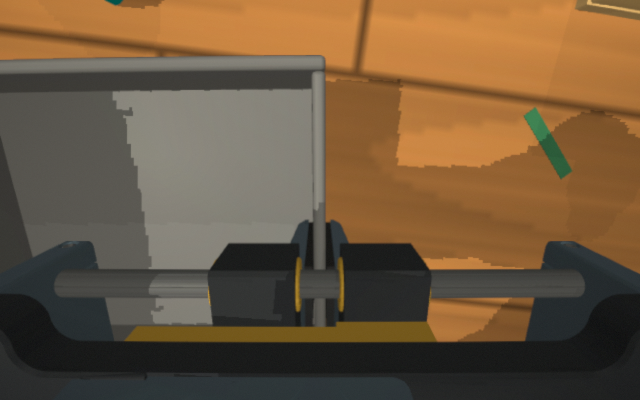

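The tote is against the stop (16 N contact), about 0.4° off in yaw and centred. I'll release and rise.

Call:
arm_command(plan=[0,0,0,0,0,0,0.6,0,0,0,0,0,0,0.3,0,0,0,0,0,0,0,0,0,0,0,0,0,0,0,0,0,0,0,0,0,0,0,0.02,0,0,0,-0.2,0,0,0.06,0,0,0,-0.2,0,0,0.1,0,0,0,-0.2,0,0,0.14,0,0,0,-0.2,0,0,0.18,0,0,0,-0.2,0,0,0.22,0,0,0,-0.2,0,0,0.26,0,0,0,-0.2,0,0,0.3,0,0,0,-0.2,0,0.02,0.33,0,0,0,-0.2,0,0.04,0.34,0,0,0,-0.2,0,0.04,0.34,0,0,0,-0.2])

```text
time_s: 19.25
tool_pos: [0.6513, -0.0721, 0.4239]
eef_rot: [3.141, -0.003, 0.126]
contact_force: [0.2, -0.1, 0.2]
opening: 0.601
finger_force: 0.0
```

```bash
python3 - <<'E'
from h import *
s=read_state();print(s['tool_pos'],s['eef_rot'],s['joint_positions'].round(2))
def fr(P,o,a): 
    d=P[:,:2]-o;return d@[np.cos(a),np.sin(a)],d@[-np.sin(a),np.cos(a)]
for n in('wrist','top','scene'):
    im,W=world(n);save(im,n+'5.png');P=W.reshape(-1,3);P=P[np.isfinite(P[:,0])];X,Y=fr(P,[.622,.1135],np.radians(7.1));Z=P[:,2]
    r=(Z>.088)&(Z<.1)
    for m,k in dict(L=r&(X<-.08)&(X>-.115)&(Y<-.04)&(Y>-.2),R=r&(X>.08)&(X<.115)&(Y<-.04)&(Y>-.2)).items():
        if k.sum()>20:print(n,m,k.sum(),np.polyfit(Y[k],X[k],1),np.percentile(X[k],[2,98]))
    for m,k in dict(F=r&(Y>-.02)&(Y<.02)&(abs(X)<.09),B=r&(Y<-.21)&(Y>-.26)&(abs(X)<.08)).items():
        if k.sum()>10: print(n,m,k.sum(),np.polyfit(X[k],Y[k],1),np.percentile(Y[k],[2,98]))
    k=(Z>.268)&(Z<.295)&(abs(X)<.1)&(Y>.05)&(Y<.11)
    if k.sum()>20: print(n,'bar',k.sum(),np.polyfit(X[k],Y[k],1),np.median(Y[k]),np.percentile(X[k],[1,99]),np.percentile(Z[k],[50,95]))
E
```

```text
[ 0.65130519 -0.0721046   0.42392357] [ 3.14142616e+00 -2.56942651e-03  1.26335939e-01] [-0.2   0.44  0.94  0.    1.76  1.24]
wrist L 367 [-0.00474083 -0.09425428] [-0.09673718 -0.09132754]
wrist R 489 [-0.00758195  0.09676072] [0.09451896 0.1002974 ]
wrist F 620 [ 7.57554937e-03 -8.90935391e-05] [-0.00255676  0.00378161]
wrist B 419 [ 0.00450752 -0.23292638] [-0.23608253 -0.23010841]
wrist bar 3141 [-0.00262212  0.075586  ] 0.07457602816632915 [-0.04094833  0.09563164] [0.28218645 0.28505125]
top L 54 [ 0.00169857 -0.09382302] [-0.09732387 -0.09116726]
top R 22 [0.01046905 0.09929543] [0.09583293 0.1031061 ]
top B 67 [ 0.00468545 -0.22921022] [-0.23238447 -0.22655112]
top bar 389 [0.00579948 0.07950699] 0.07928418036617088 [-0.09499364  0.09208126] [0.28211971 0.28650576]
scene L 69 [-0.00668159 -0.09036115] [-0.0950323  -0.08482186]
scene R 71 [-0.00835194  0.101772  ] [0.09929368 0.10601258]
scene B 78 [-0.00183723 -0.23151781] [-0.23754295 -0.22644046]
scene bar 295 [0.0064296  0.07982054] 0.08067487419049572 [-0.0902993   0.09790018] [0.28220621 0.28684107]
```

Call:
arm_command(plan=[-0.004,0.025,0,0,0,0,-0.2,-0.01,0.065,0,0,0,0,-0.2,-0.016,0.105,0,0,0,0,-0.2,-0.022,0.145,0,0,0,0,-0.2,-0.028,0.185,0,0,0,0,-0.2,-0.033,0.225,0,0,0,0,-0.2,-0.037,0.255,-0.015,0,0,0,-0.2,-0.039,0.264,-0.04,0,0,0,-0.2,-0.039,0.2645,-0.065,0,0,0,-0.2,-0.039,0.2645,-0.095,0,0,0,-0.2,-0.039,0.2645,-0.125,0,0,0,-0.2,-0.039,0.2645,-0.142,0,0,0,-0.2,-0.039,0.2645,-0.145,0,0,0,-0.2,-0.039,0.2645,-0.145,0,0,0,0,-0.039,0.2645,-0.145,0,0,0,0.3,-0.039,0.2645,-0.145,0,0,0,0.55,-0.039,0.2645,-0.145,0,0,0,0.55,-0.039,0.2645,-0.145,0,0,0,0.55,-0.039,0.2645,-0.145,0,0,0,0.55], squeeze=6)

```text
time_s: 21.3
tool_pos: [0.6122, 0.1907, 0.278]
eef_rot: [-3.14, -0.001, 0.124]
contact_force: [0.1, 4.5, 3.0]
opening: 0.225
finger_force: 2.5
```

```bash
python3 - <<'E'
from h import *
s=read_state();print(s['tool_pos'],s['eef_rot'],s['opening'],s['contact_force'],s['joint_positions'].round(2))
import math
# arc rows: shift of bar (relative) for tilt
a0=math.atan2(60,130);R=math.hypot(60,130)
yh=np.array([-.1236,.9923])
for t in np.arange(0,1.21,.1):
    dy=R*(math.sin(a0-t)-math.sin(a0));dz=R*(math.cos(a0-t)-math.cos(a0))
    print(round(t,2),(yh*dy/1000).round(4),round(dz/1000,4))
E
```

```text
[0.61215057 0.1906615  0.27801618] [-3.14049658e+00 -1.10475999e-03  1.24458003e-01] 0.22489037918256616 [0.10667766 4.48270248 3.02829085] [0.21 0.48 1.25 0.   1.41 1.65]
0.0 [-0.  0.] 0.0
0.1 [ 0.0016 -0.0132] 0.0053
0.2 [ 0.0033 -0.0268] 0.0093
0.3 [ 0.0051 -0.0408] 0.0119
0.4 [ 0.0068 -0.0549] 0.0131
0.5 [ 0.0086 -0.0691] 0.0129
0.6 [ 0.0104 -0.0832] 0.0112
0.7 [ 0.0121 -0.0971] 0.0081
0.8 [ 0.0138 -0.1106] 0.0036
0.9 [ 0.0154 -0.1236] -0.0022
1.0 [ 0.0169 -0.1359] -0.0093
1.1 [ 0.0184 -0.1475] -0.0176
1.2 [ 0.0197 -0.1582] -0.027
```

Call:
arm_command(plan=[0.0003,-0.002,0.001,0,0,0,0.55,0.0008,-0.006,0.003,0,0,0,0.55,0.0012,-0.01,0.0042,0,0,0,0.55,0.0016,-0.0132,0.0053,0,0,0,0.55,0.0022,-0.0177,0.0067,0,0,0,0.55,0.0028,-0.0222,0.0081,0,0,0,0.55,0.0033,-0.0268,0.0093,0,0,0,0.55,0.0039,-0.0315,0.0103,0,0,0,0.55,0.0045,-0.0361,0.0111,0,0,0,0.55,0.0051,-0.0408,0.0119,0,0,0,0.55,0.0057,-0.0455,0.0124,0,0,0,0.55,0.0062,-0.0502,0.0128,0,0,0,0.55,0.0068,-0.0549,0.0131,0,0,0,0.55,0.0074,-0.0596,0.0131,0,0,0,0.55,0.008,-0.0644,0.013,0,0,0,0.55,0.0086,-0.0691,0.0129,0,0,0,0.55,0.0092,-0.0738,0.0124,0,0,0,0.55,0.0098,-0.0785,0.0118,0,0,0,0.55,0.0104,-0.0832,0.0112,0,0,0,0.55,0.0104,-0.0832,0.0112,0,0,0,0.55])

```text
time_s: 23.3
tool_pos: [0.6224, 0.106, 0.2884]
eef_rot: [3.141, 0.0, 0.123]
contact_force: [-0.5, 1.5, 0.9]
opening: 0.221
finger_force: 1.2
```

```bash
python3 - <<'E'
from h import *
im,W=world('scene');save(im,'s6.png')
im,W=world('top');
cv2.imwrite('pics/s6c.png',cv2.resize(cv2.imread('pics/s6.png')[170:310,230:430],(800,560),interpolation=cv2.INTER_CUBIC))
E
```

```text
(no output)
```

View pics/s6c.png

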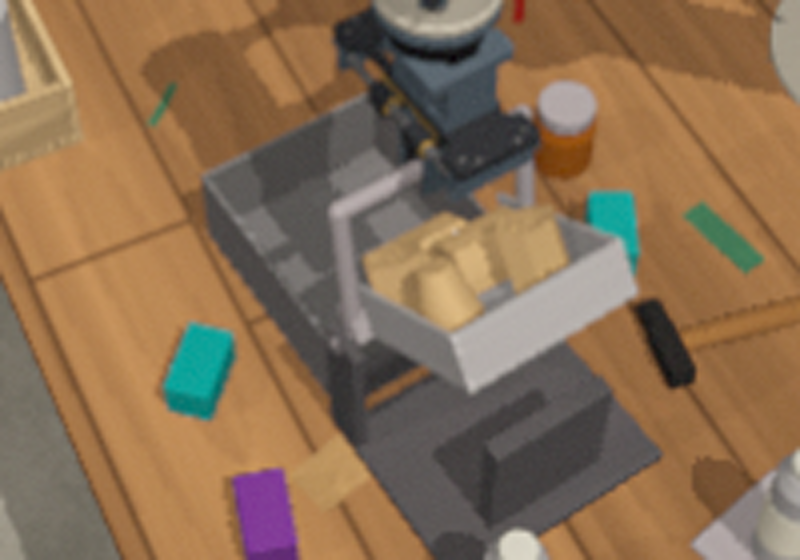

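At about 0.6 rad the blanks are sliding to the front of the tray (crop 370–570, 210–330), so I'll keep tipping.

Call:
arm_command(plan=[0.0004,-0.0035,-0.0007,0,0,0,0.55,0.0008,-0.007,-0.0015,0,0,0,0.55,0.0013,-0.0105,-0.0023,0,0,0,0.55,0.0017,-0.0139,-0.0031,0,0,0,0.55,0.0021,-0.0173,-0.0042,0,0,0,0.55,0.0025,-0.0207,-0.0053,0,0,0,0.55,0.003,-0.024,-0.0064,0,0,0,0.55,0.0034,-0.0274,-0.0076,0,0,0,0.55,0.0038,-0.0307,-0.009,0,0,0,0.55,0.0042,-0.034,-0.0104,0,0,0,0.55,0.0046,-0.0372,-0.0119,0,0,0,0.55,0.005,-0.0404,-0.0134,0,0,0,0.55,0.0054,-0.0435,-0.0151,0,0,0,0.55,0.0058,-0.0466,-0.0168,0,0,0,0.55,0.0062,-0.0497,-0.0186,0,0,0,0.55,0.0065,-0.0527,-0.0205,0,0,0,0.55,0.0065,-0.0527,-0.0205,0,0,0,0.55,0.0065,-0.0527,-0.0205,0,0,0,0.55])

```text
time_s: 25.2
tool_pos: [0.6288, 0.054, 0.268]
eef_rot: [-3.142, 0.0, 0.124]
contact_force: [-0.3, 0.8, 0.3]
opening: 0.226
finger_force: 0.6
```

```bash
python3 - <<'E'
from h import *
s=read_state();print(s['tool_pos'],s['contact_force'])
im,W=world('scene');save(im,'s7.png')
cv2.imwrite('pics/s7c.png',cv2.resize(cv2.imread('pics/s7.png')[170:310,230:430],(800,560),interpolation=cv2.INTER_CUBIC))
E
```

```text
[0.62881388 0.05403842 0.26799426] [-0.25304087  0.83504416  0.32237391]
```

View pics/s7c.png

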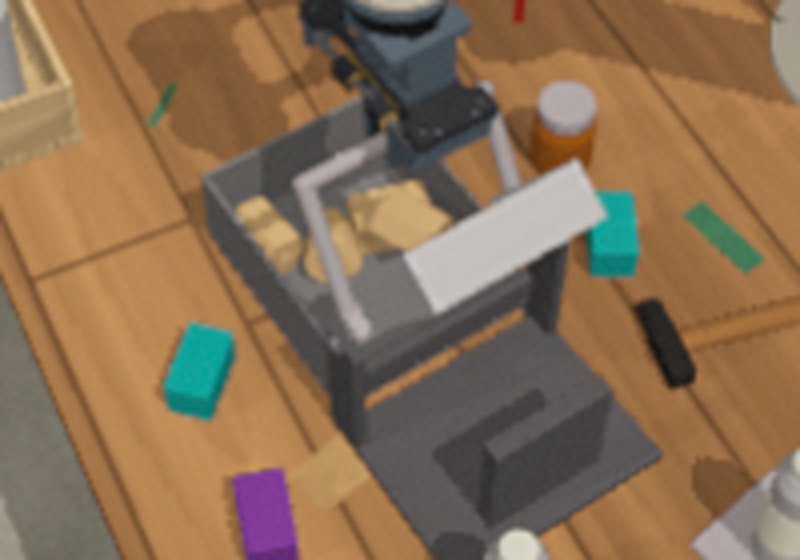

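Call:
arm_command(plan=[-0.0003,0.002,0.001,0,0,0,0.55,-0.0008,0.007,0.0041,0,0,0,0.55,-0.0015,0.0123,0.0071,0,0,0,0.55,-0.002,0.0166,0.0092,0,0,0,0.55,-0.0026,0.021,0.0111,0,0,0,0.55,-0.0031,0.0253,0.0129,0,0,0,0.55,-0.0037,0.0298,0.0145,0,0,0,0.55,-0.0042,0.0343,0.016,0,0,0,0.55,-0.0048,0.0388,0.0174,0,0,0,0.55,-0.0054,0.0434,0.0185,0,0,0,0.55,-0.0059,0.048,0.0196,0,0,0,0.55,-0.0065,0.0527,0.0205,0,0,0,0.55,-0.0071,0.0574,0.0211,0,0,0,0.55,-0.0077,0.0621,0.0217,0,0,0,0.55,-0.0083,0.0668,0.0222,0,0,0,0.55,-0.0089,0.0715,0.0223,0,0,0,0.55,-0.0095,0.0763,0.0224,0,0,0,0.55,-0.0101,0.081,0.0224,0,0,0,0.55,-0.0101,0.081,0.0224,0,0,0,0.55])

```text
time_s: 27.15
tool_pos: [0.6187, 0.1358, 0.2905]
eef_rot: [-3.141, -0.0, 0.125]
contact_force: [-1.0, 3.0, -0.3]
opening: 0.226
finger_force: 1.4
```

```bash
python3 - <<'E'
from h import *
s=read_state();print(s['tool_pos'],s['contact_force'])
im,W=world('scene');save(im,'s8.png')
im2,W2=world('top');a=cv2.resize(im[180:300,240:400],(400,300),interpolation=cv2.INTER_CUBIC);b=cv2.resize(im2[140:260,200:360],(400,300),interpolation=cv2.INTER_CUBIC)
save(np.hstack([a,b]),'s8c.png')
E
```

```text
[0.61870848 0.13579    0.29050697] [-1.03482162  2.96372565 -0.33981105]
```

View pics/s8c.png

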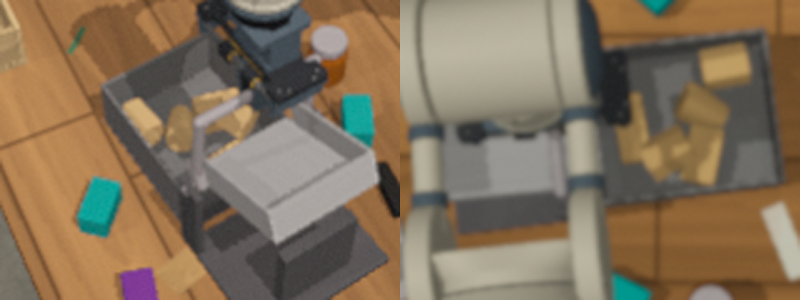

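Tray is empty, and all five blanks are in the tote at (725,65), (703,105), (710,150), (665,150) and (632,125). Now the last part of the lowering, slowly.

Call:
arm_command(plan=[-0.0005,0.004,-0.0002,0,0,0,0.55,-0.0011,0.009,-0.0007,0,0,0,0.55,-0.0017,0.0141,-0.0012,0,0,0,0.55,-0.0023,0.0188,-0.002,0,0,0,0.55,-0.0029,0.0235,-0.0029,0,0,0,0.55,-0.0035,0.0281,-0.0038,0,0,0,0.55,-0.0039,0.0315,-0.0048,0,0,0,0.55,-0.0044,0.035,-0.0058,0,0,0,0.55,-0.0048,0.0384,-0.0068,0,0,0,0.55,-0.0052,0.0417,-0.0078,0,0,0,0.55,-0.0055,0.0445,-0.009,0,0,0,0.55,-0.0058,0.0472,-0.0102,0,0,0,0.55,-0.0061,0.0499,-0.0112,0,0,0,0.55,-0.0065,0.0525,-0.0122,0,0,0,0.55,-0.0068,0.0545,-0.0128,0,0,0,0.55,-0.007,0.056,-0.0131,0,0,0,0.55,-0.007,0.0575,-0.0131,0,0,0,0.55,-0.007,0.0585,-0.0131,0,0,0,0.55,-0.007,0.0585,-0.0131,0,0,0,0.55])

```text
time_s: 29.15
tool_pos: [0.6119, 0.1936, 0.2775]
eef_rot: [3.141, -0.0, 0.124]
contact_force: [0.2, -0.2, 0.1]
opening: 0.226
finger_force: 0.0
```

Call:
arm_command(plan=[0,0,0,0,0,0,0.3,0,0,0,0,0,0,0,0,0,0,0,0,0,-0.2,0,0,0,0,0,0,-0.2,0,0,0,0,0,0,-0.2,0,0,0.01,0,0,0,-0.2,0,0,0.03,0,0,0,-0.2,0,0,0.06,0,0,0,-0.2,0,0,0.1,0,0,0,-0.2,0,0,0.13,0,0,0,-0.2,-0.03,0,0.15,0,0,0,-0.2,-0.07,0,0.15,0,0,0,-0.2,-0.11,0,0.15,0,0,0,-0.2,-0.15,0,0.15,0,0,0,-0.2,-0.18,0,0.15,0,0,0,-0.2,-0.2,0,0.15,0,0,0,-0.2,-0.2,0,0.15,0,0,0,-0.2])

```text
time_s: 30.85
tool_pos: [0.4097, 0.1936, 0.4288]
eef_rot: [-3.141, -0.002, 0.125]
contact_force: [-0.1, 0.6, 0.2]
opening: 0.599
finger_force: 0.0
```

```bash
python3 - <<'E'
from h import *
def fr(P,o,a): 
    d=P[:,:2]-o;return d@[np.cos(a),np.sin(a)],d@[-np.sin(a),np.cos(a)]
A,B=world('scene'),world('top')
for n,(im,W) in dict(scene=A,top=B).items():
    save(im,n+'9.png');P=W.reshape(-1,3);P=P[np.isfinite(P[:,0])];X,Y=fr(P,[.622,.1135],np.radians(7.1));Z=P[:,2]
    r=(Z>.088)&(Z<.1)
    for m,k in dict(L=r&(X<-.085)&(X>-.115)&(Y<-.04)&(Y>-.2),R=r&(X>.085)&(X<.115)&(Y<-.04)&(Y>-.2)).items():
        if k.sum()>20:print(n,m,k.sum(),np.polyfit(Y[k],X[k],1),np.percentile(X[k],[2,98]))
    k=r&(Y<-.21)&(Y>-.26)&(abs(X)<.08)
    if k.sum()>10: print(n,'B',k.sum(),np.polyfit(X[k],Y[k],1),np.percentile(Y[k],[2,98]))
    k=(Z>.268)&(Z<.295)&(abs(X)<.1)&(Y>.05)&(Y<.11)
    if k.sum()>20: print(n,'bar',k.sum(),np.polyfit(X[k],Y[k],1),np.percentile(Z[k],[50,95]))
a=cv2.resize(A[0][150:350,200:466],(400,300));b=cv2.resize(B[0][100:280,160:400],(400,300))
save(np.hstack([a,b]),'end.png')
E
```

```text
scene L 66 [-0.00604025 -0.09059968] [-0.09419244 -0.08643834]
scene R 76 [-0.00499019  0.10186126] [0.09868699 0.10598627]
scene B 81 [ 0.00613441 -0.23185466] [-0.23908139 -0.22510511]
scene bar 298 [0.00830893 0.07969808] [0.28218159 0.286809  ]
top L 96 [-0.0046391  -0.09497915] [-0.09747101 -0.0913849 ]
top R 102 [-0.00696669  0.09834084] [0.0957189  0.10323855]
top B 91 [ 0.00504412 -0.22912249] [-0.23259298 -0.22627559]
top bar 391 [0.00320268 0.07941681] [0.28160803 0.28620939]
```

View pics/end.png

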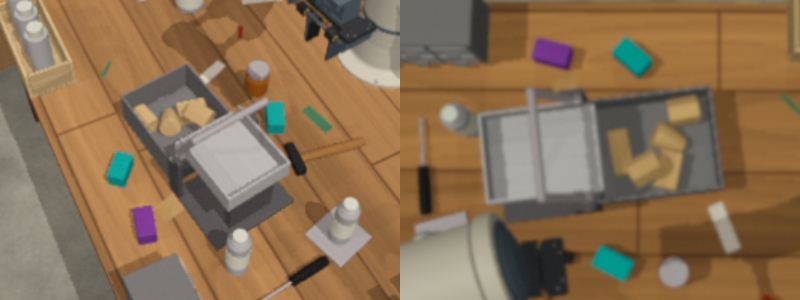

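The tray is level and empty at left (235,165). The tote holds all five blanks and is square to the stop, and the can stands on the plate at left (343,220). The other things are where they were.

```bash
python3 -c "
from workcell import manip; print(manip.hand_in())"
```

```text
the job is handed in; nothing more can be done
None
```

The job is done and handed in at about 31 s: the can stands upright on the drip plate, the tote is square against the stop bar with all five blanks in it, and the tray was lowered gently back to level.

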